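# Flip down the length stop and butt the blank against it

### The arm

A 6-joint arm with a two-finger parallel gripper is mounted at the origin on the work surface; the furniture and walls round the work are solid. World frame = base frame: x ahead of the robot, y to its left, z up, the work surface at z = 0. Lengths are in m, angles in rad, forces in N, time in s.
With the tool pointing down it reaches from about 0.425 to 0.95 m from the base axis. Payload 3.5 kg.
Tool frame: the origin (TCP) lies midway between the tips of the shut fingers; the grasp point (between the pads) lies 19 mm behind it; z points along the fingers, y is the line along which they close (so a half turn about z gives the same grasp; the last joint's range is limited). The gripper opens to 85 mm and grips with 20 to 120 N. Pads are 22 mm wide; open, the fingers measure 114 mm over their backs; the gripper's body (76 mm by 85 mm) begins 54 mm behind the grasp point. The pads swing forward as they close: fully open they stand 13 mm farther back than shut.
Start: joints at [-1.313, 0.286, 1.577, -0, 1.279, -0.15], TCP at [0.268, -0.62, 0.231] pointing down, gripper open.
Joint ranges: [-2.77, 2.77], [-0.9, 2.22], [0.21, 2.48], [-1.53, 4.67], [0.24, 2.81], [-2.84, 2.84]. Speed limits (rad/s): [2.79, 2.79, 3.14, 3.14, 3.14, 3.14].

### API

Orientations are given as a unit quaternion [x, y, z, w].
In Python, from plant import get_state, read_camera, ctrl gives the robot as it stands.
- The arm moves only by the shell command python3 -m crank 'ROWS' [FORCE]. ROWS is JSON, a list of rows, each a list of 3 entries, a list of its own where there are three numbers: the shift along the tool's x, y, z in mm, then the turn about the tool's z in degrees, then the closure in counts, from 0 (fully open) to 255 (shut). In form: [[[tx, ty, tz], yaw, claw], ...]. A call has 1 to 10 rows; each row is the pose to reach, as a shift and turn from the pose commanded when the call began, along the tool's axes at that moment; what a row does not reach only later rows make up. A row lasts 1/10 s, in which the tool goes at most 50 mm and 8.59 degrees, less where a joint would pass 70% of its speed; a pose out of reach is approached as far as the arm can. A call with a gripper value outside its range is refused whole. The fingers move at their own pace and stop on an object; FORCE is the grip in N (left out, the last holds). Time passes only in rows, so rows that repeat a pose let the fingers close. It gives the time, the measured TCP pose, the force, the opening and the grip force at its end, in the units of the state.
- get_state(): the state, without advancing time (a new reading comes with each control period).
- read_camera(name): name is "scene" or "top"; returns a dict with "frame" (400x640x3 uint8, blue, green, red), "range_z" (400x640 float32, m along the optical axis (not along the pixel's ray), 0 where there is no reading), "vfov" (degrees; the focal length in pixels is half the picture's height over the tangent of half this angle, whatever the lens; pixels are square), "cx", "cy" (the principal point, pixels), "origin" and "orientation" of the camera in the world. Camera axes: x right, y down, z forward; pixel columns grow to the right and rows downward; lengths in m; the calibration is good to about 2 mm. A picture is of the moment at which its call begins.
- ctrl.sign_off(): hands the job in; it is judged then, once.
The state is a dict: "time": time; "qpos": joint angles; "dq": joint speeds; "joint_efforts": joint torques, N m; "eef_pos": TCP position; "tcp_rot": TCP orientation; "contact_force": force on the tool from outside, world axes, zero at the start; "wrist_torque": the same for the moment, N m; "opening": opening from 0.0 (shut) to 1.0 (fully open); "finger_force": force on a finger pad.
Only numpy, scipy, OpenCV 4.12 (cv2) and the standard library are available. Lean on these libraries where they do the work, as an engineer would, in place of code of your own. Each camera call takes 0.05 s, during which the arm holds its last target. There are 200 camera calls.

### The job

Get the blank ready for sawing to length: tip the parked red flip stop over until its spring takes it, and let it snap down in front of the fence by itself. Then set the pale wooden block flat on the saw board and slide it against the fence and along it until its side is flush with the fence and its end is pressed up against the stop's screw, and leave it there. Be gentle: do not force the stop or shift its carriage along the fence, and leave the loose screwdriver and offcut where they lie.

Things in the scene. Friction and masses are not known exactly. Their poses are not given: they have to be found in the camera images.
- saw_board: Plywood board fixed to the bench, 135 x 320 x 12 mm (top at z = 12 mm), with a wooden fence along its far side. Origin on the bench; x points squarely to the fence, away from the robot, y left along the fence. The board spans x -70 to +65, y +-160 mm. Fence: front face at x = +22 mm, 18 mm thick, top at z = 62 mm. The black stop carriage sits on the fence's right half.
- stop_hinge (a point): Centre of the flip stop's hinge pin, on the black carriage (44 mm wide along y), at x = 34, z = 86 mm of the board; axes as the board's, hinge axis along y. The carriage is held on the fence only by its clamp knob: a push of about 12 N along the fence makes it creep, and the set length is lost.
- flip_stop (a joint): Angle q of the red flip stop, rad: 0 parked up and back (start), 2.4 down in use, its foot in front of the fence. An over-centre spring holds it at both ends; it resists with 0.2 to 0.4 N m up to the snap point, somewhere between 0.9 and 1.5 rad (differs each time, to be felt: the resistance fades), then throws it down in a fraction of a second.
- blank_center (a point): Centre of the pale wooden block, 38 x 130 x 30 mm (x across, y along, z up), 15 mm above its underside, about 0.08 kg, lying loose on the bench to the right of the board. Either end may go to the stop.
- offcut_dark: Dark brown wooden offcut lying loose in front of the board, 60 x 85 x 19 mm, bystander; origin under its middle.
- red_driver: Screwdriver with a red handle lying loose at the right, 29 x 203 x 29 mm, bystander; origin under its middle.
- stop_bar (a point): The place to push: centre of the round steel thumb bar (10 mm diameter, 26 mm long along y, its centre 10 mm off the face) on the foot's outer face, near its end, 81 mm from the hinge axis. From the hinge pin, with a = 2.4 - q, it lies at x = -56 cos a - 58 sin a, z = 56 sin a - 58 cos a (mm, board axes). That face looks up and back when parked, to the robot when down; the red foot is 20 mm wide.
- stop_foot (a point): Point on the flip stop's foot where the stop screw comes out of its left side. With the stop down its axes are the board's; the point is then 19 mm in front of the fence, 15 mm above the board's top, and the screw's steel button (12 mm diameter) stands out to +y, left. How far was set for this job and is not measured: 8 to 18 mm, to be found by feel. The block's end has to meet it.

How it is judged:
By the outcome, as a careful person would: the job done as asked, in the order asked, and still so for the second after the job is handed in, with the robot touching nothing.
It also fails if it takes over 72 s, if anything falls off the work surface, if the arm or the gripper's body presses on something with over 40 N, if the wrist force passes 120 N, or if a joint passes its speed limit or range.

## Working session

There is one attempt and no reset: what is moved stays moved. The work goes in short steps, Python scripts to look and compute and a shell command to move; the robot and the scene stay as the last step left them, time stands still between calls to the robot, and variables do not carry over. Pictures are saved under pics/ and viewed, at most 12 in all, crops included, and the job is handed in when it is done.

```bash
ls; mkdir -p pics; cat > h.py <<'E'
import numpy as np, cv2
from plant import get_state, read_camera
from scipy.spatial.transform import Rotation as R
def grab(n):
    c=read_camera(n); h=c["frame"].shape[0]
    f=h/2/np.tan(np.radians(c["vfov"])/2); z=c["range_z"]
    v,u=np.mgrid[:z.shape[0],:z.shape[1]]
    p=np.stack([(u-c["cx"])/f*z,(v-c["cy"])/f*z,z],-1)
    o=np.array(c["orientation"]); M=R.from_quat(o).as_matrix() if o.size==4 else o
    w=p@M.T+np.array(c["origin"]); w[z==0]=np.nan
    return c["frame"],w,c
E
python3 - <<'E'
from h import *
for n in ("scene","top"):
    f,w,c=grab(n); cv2.imwrite(f"pics/{n}0.png",f); np.save(f"/tmp/{n}.npy",w)
    print(n,c["vfov"],c["cx"],c["cy"],c["origin"],c["orientation"])
print(get_state())
E
```

```text
pics
scene 50.40401904989163 326.4087043157485 201.71652011938153 [0.06778036 0.56839695 0.79825821] [-0.2858027   0.87422114 -0.3734414   0.12081283]
top 49.18119714796683 320.7143590639665 195.7285279623005 [ 0.39019613 -0.0071778   1.38673653] [ 0.71465786 -0.69886629  0.01478365 -0.02512947]
{'time': 0.1, 'qpos': array([-1.31299702e+00,  2.87139470e-01,  1.57802686e+00, -1.83869290e-06,
        1.27858786e+00, -1.50005865e-01]), 'dq': array([-3.20996831e-05, -1.64433370e-03, -3.03748468e-03, -2.55224226e-03,
       -1.40877632e-03,  4.54137243e-04]), 'joint_efforts': array([ 7.72627573e-04, -4.07296658e+01, -2.93699527e+01, -1.71388460e-04,
        3.43165921e-03,  6.06858606e-06]), 'eef_pos': array([ 0.26757315, -0.61905949,  0.23004591]), 'tcp_rot': array([ 9.79283167e-01,  2.02492745e-01, -5.91005259e-05, -1.07915236e-03]), 'contact_force': array([ 0.54078801,  0.20225594, -0.24223754]), 'wrist_torque': array([-0.02102852,  0.04296557, -0.02956101]), 'finger_force': 0.0, 'opening': 1.0032138209397397}
```

View pics/scene0.png

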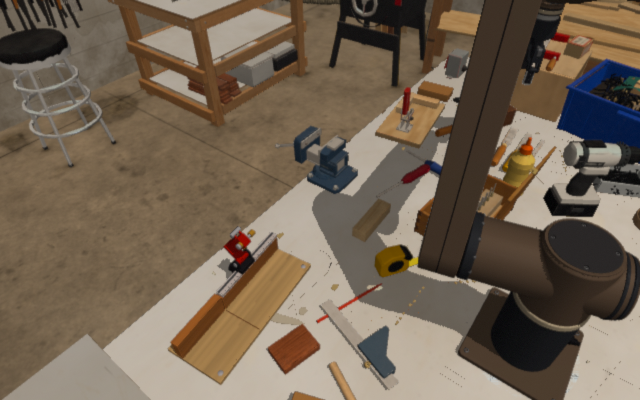

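View pics/top0.png

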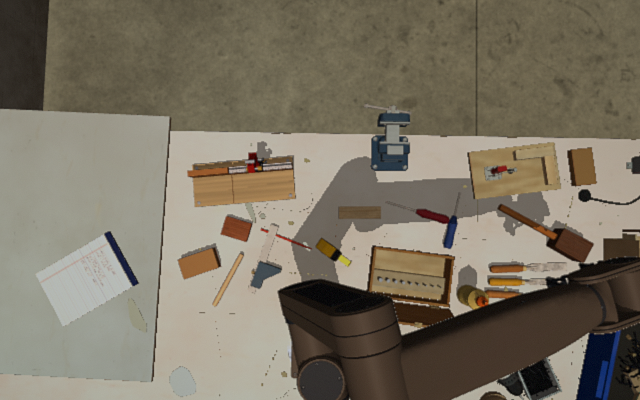

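The scene view shows the board with the red parked stop at (240,248) and the pale block at (372,220). In the top view the board is at (192–297, 155–207), the stop at (255,160), the block at (359,212) and the red driver at (430,214).

```bash
python3 - <<'E'
from h import *
def rect(P,l):
    r=cv2.minAreaRect((P[:,:2]*1000).astype(np.float32)); print(l,len(P),np.round(r[0],1),np.round(r[1],1),round(r[2],2), "z",np.median(P[:,2]).round(4))
roi={"top":dict(board=(185,150,305,212),blank=(333,202,385,222)),"scene":dict(board=(165,225,315,385),blank=(348,195,395,245))}
from scipy.ndimage import binary_opening
for n in roi:
    w=np.load(f"/tmp/{n}.npy"); f=cv2.imread(f"pics/{n}0.png")
    def sel(b,lo,hi):
        x0,y0,x1,y1=roi[n][b]; m=np.zeros(w.shape[:2],bool); m[y0:y1,x0:x1]=1
        m&=(w[...,2]>lo)&(w[...,2]<hi); 
        k,lab,st,_=cv2.connectedComponentsWithStats(m.astype(np.uint8)); 
        return w[lab==1+np.argmax(st[1:,4])]
    rect(sel("board",.006,.019),n+" boardtop"); rect(sel("board",.055,.068),n+" fencetop"); rect(sel("blank",.024,.036),n+" blank")
    x0,y0,x1,y1=roi[n]["board"]; W=w[y0:y1,x0:x1]; F=f[y0:y1,x0:x1].astype(int)
    red=(F[...,2]>110)&(F[...,1]<50)&(F[...,0]<60)&(W[...,2]>.07)
    P=W[red]; print(n,"red",len(P),P.min(0).round(3),P.max(0).round(3),np.median(P,0).round(3))
    blk=(F.max(-1)<50)&(W[...,2]>.066); P=W[blk]; print(n,"blk",len(P),P.min(0).round(3),P.max(0).round(3),np.median(P,0).round(3))
f=cv2.imread("pics/scene0.png")[215:315,180:320]; g=cv2.imread("pics/top0.png")[140:215,180:320]
cv2.imwrite("pics/crop.png",np.vstack([cv2.resize(f,None,fx=4,fy=3.2),cv2.resize(g,None,fx=4,fy=3.2)]))
E
```

```text
top boardtop 2851 [484.2 259.2] [100.2 326.5] 5.91 z 0.0137
top fencetop 337 [535. 332.] [ 20.  184.8] 6.0 z 0.0636
top blank 489 [ 418.9 -107.9] [ 37.3 127.6] 1.28 z 0.0316
top red 49 [0.522 0.203 0.093] [0.582 0.221 0.17 ] [0.531 0.211 0.16 ]
top blk 41 [0.535 0.186 0.069] [0.57  0.213 0.153] [0.556 0.201 0.088]
scene boardtop 6286 [505.8 260.3] [135.6 321.3] 5.49 z 0.0127
scene fencetop 936 [532.7 327.9] [ 31.4 192.7] 9.24 z 0.0621
scene blank 619 [ 417.  -106.6] [ 39.2 133.5] 1.41 z 0.031
scene red 172 [0.52  0.2   0.087] [0.58  0.229 0.168] [0.537 0.216 0.153]
scene blk 207 [0.529 0.192 0.066] [0.564 0.237 0.097] [0.541 0.22  0.075]
```

View pics/crop.png

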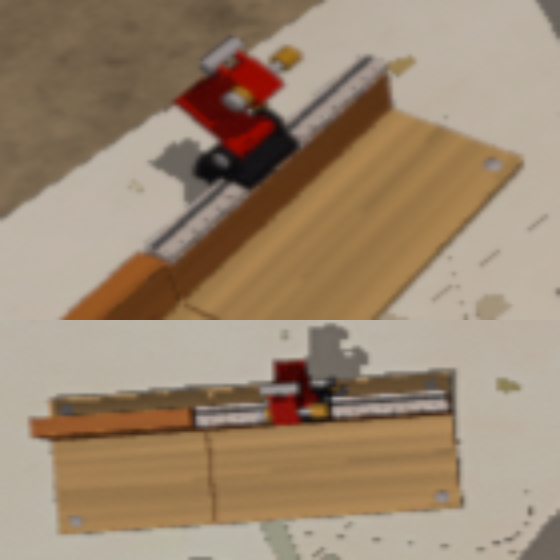

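The crop confirms the parked stop: steel bar on top near (222,52), button facing left, and the fence clear to its left. Next I refine the fence line, the bar and the foot in the board frame.

```bash
python3 - <<'E'
from h import *
ws=np.load("/tmp/scene.npy"); wt=np.load("/tmp/top.npy"); fs=cv2.imread("pics/scene0.png"); ft=cv2.imread("pics/top0.png")
a=np.radians(5.7); ex=np.array([np.cos(a),np.sin(a)]); ey=np.array([-ex[1],ex[0]])
O=np.array([.508,.2605])
def B(P): return np.c_[(P[:,:2]-O)@np.c_[ex,ey],P[:,2]]*1000
m=np.zeros(ws.shape[:2],bool); m[225:385,165:315]=1
P=B(ws[m]); P=P[np.isfinite(P[:,2])]
F=P[(P[:,2]>22)&(P[:,2]<52)&(abs(P[:,0]-22)<12)&(abs(P[:,1])<150)]
for _ in range(4):
    c=np.polyfit(F[:,1],F[:,0],1); r=F[:,0]-np.polyval(c,F[:,1]); F=F[abs(r)<max(2*r.std(),1)]
print("fence front x=",c,len(F),r.std())
T=P[abs(P[:,2]-12)<4]; print("board pct x",np.percentile(T[:,0],[.5,99.5]),"y",np.percentile(T[:,1],[.5,99.5]))
for n,w,f,b in (("s",ws,fs,(225,285,215,275)),("t",wt,ft,(145,175,235,275))):
    W=w[b[0]:b[1],b[2]:b[3]].reshape(-1,3); C=f[b[0]:b[1],b[2]:b[3]].reshape(-1,3).astype(int)
    Q=B(W); hi=(Q[:,2]>155)&(Q[:,2]<185); print(n,"hi",hi.sum(),Q[hi].min(0).round(),Q[hi].max(0).round(),np.median(Q[hi],0).round())
    g=hi&(np.ptp(C,axis=1)<30)&(C.max(1)>90); print(n,"bar",g.sum(),Q[g].min(0).round(),Q[g].max(0).round(),np.median(Q[g],0).round(1))
    rd=(C[:,2]>90)&(C[:,1]<50)&(Q[:,2]>100); print(n,"red",rd.sum(),np.percentile(Q[rd],[3,50,97],axis=0).round())
    k=(C.max(1)<60)&(Q[:,2]>66)&(Q[:,2]<110); print(n,"blk",k.sum(),np.percentile(Q[k],[3,50,97],axis=0).round())
E
```

```text
fence front x= [-4.30285759e-03  2.43345863e+01] 841 0.5743990581905818
board pct x [-173.86148606   52.14271232] y [-157.18785905  159.46492117]
s hi 214 [ 12. -81. 155.] [ 43. -31. 174.] [ 25. -49. 162.]
s bar 67 [ 15. -65. 156.] [ 43. -31. 174.] [ 35.7 -48.2 170.6]
s red 146 [[  9. -57. 104.]
 [ 22. -46. 156.]
 [ 64. -39. 165.]]
s blk 221 [[ 20. -69.  68.]
 [ 29. -43.  75.]
 [ 50. -29.  95.]]
t hi 118 [ 10. -80. 155.] [ 44. -32. 178.] [ 25. -52. 162.]
t bar 33 [ 16. -62. 156.] [ 43. -32. 178.] [ 37.8 -47.6 172.4]
t red 57 [[ 10. -60. 123.]
 [ 20. -52. 160.]
 [ 69. -42. 168.]]
t blk 43 [[ 21. -81.  69.]
 [ 43. -69.  78.]
 [ 53. -50. 107.]]
```

```bash
cat >> h.py <<'E'
A=np.radians(5.9); O=np.array([.5103,.2607])
EX=np.array([np.cos(A),np.sin(A)]); EY=np.array([-EX[1],EX[0]])
def b2w(x,y,z): return np.r_[O+(x*EX+y*EY)/1000,z/1000]
def w2b(p): d=(np.array(p)[:2]-O)*1000; return np.r_[d@EX,d@EY,p[2]*1000]
def to(*tg,yaw=None,world=False):
    "shift in tool axes (mm) and turn to each board-frame target; yaw=desired tool-x heading, deg world"
    s=get_state(); M=R.from_quat(s["tcp_rot"]).as_matrix(); cur=np.degrees(np.arctan2(M[1,0],M[0,0]))
    print("t",round(s["time"],2),"board",w2b(s["eef_pos"]).round(1),"yaw",cur.round(2),"F",s["contact_force"].round(2),"open",round(s["opening"],2),"q6",s["qpos"][5].round(2))
    for t in tg:
        p=np.array(t)/1000 if world else b2w(*t)
        print(t,(M.T@(p-s["eef_pos"])*1000).round(1),"turn",None if yaw is None else round(cur-yaw,1))
E
python3 -c "
from h import *
to((62,-48.5,250),(62,-48.5,159),yaw=5.9)"
```

```text
t 0.1 board [-331.9 -850.1  230. ] yaw 23.37 F [ 0.54  0.2  -0.24] open 1.0 q6 -0.15
(62, -48.5, 250) [ 616.3 -646.5  -18.4] turn 17.5
(62, -48.5, 159) [ 616.3 -646.3   72.6] turn 17.5
```

```bash
python3 -m crank '[[[30,-30,-40],8,255],[[65,-68,-50],17.5,255],[[100,-105,-50],17.5,255],[[135,-141,-50],17.5,255],[[170,-178,-50],17.5,255],[[205,-215,-50],17.5,255],[[240,-252,-50],17.5,255],[[275,-288,-50],17.5,255],[[310,-325,-50],17.5,255],[[345,-362,-50],17.5,255]]' 40; python3 -c "
from h import *
to((75,-48.5,260),(62,-48.5,159),yaw=5.9)"
```

```text
time: 1.1
eef_pos: [0.4356, -0.163, 0.281]
tcp_rot: [0.999, 0.051, -0.0, -0.0]
contact_force: [1.3, -0.6, 0.3]
opening: -0.002
finger_force: 0.0
t 1.1 board [-117.9 -413.7  281. ] yaw 5.84 F [ 1.3  -0.64  0.33] open -0.0 q6 0.89
(75, -48.5, 260) [ 192.5 -365.4   21. ] turn -0.1
(62, -48.5, 159) [ 179.5 -365.4  122. ] turn -0.1
```

```bash
python3 -m crank '[[[22,-43,2],0,255],[[44,-86,4],0,255],[[66,-129,6],0,255],[[88,-172,8],0,255],[[110,-215,10],0,255],[[132,-258,13],0,255],[[154,-301,16],0,255],[[180,-345,20],0,255],[[188,-352,20],0,255],[[188,-352,20],0,255]]'; python3 -c "
from h import *
to((75,-48.5,260),(70,-48.5,158),yaw=5.9)"
```

```text
time: 2.1
eef_pos: [0.5866, 0.2057, 0.2601]
tcp_rot: [0.999, 0.053, -0.001, 0.0]
contact_force: [0.0, -0.1, -0.1]
opening: 0.006
finger_force: 0.0
t 2.1 board [ 70.2 -62.6 260.1] yaw 6.02 F [ 0.02 -0.05 -0.06] open 0.01 q6 1.64
(75, -48.5, 260) [  4.8 -14.    0.1] turn 0.1
(70, -48.5, 158) [  0.  -14.1 102.1] turn 0.1
```

```bash
python3 -m crank '[[[0,-14,20],0,255],[[0,-14,50],0,255],[[0,-14,75],0,255],[[0,-14,90],0,255],[[0,-14,98],0,255],[[0,-14,102],0,255],[[0,-14,102],0,255],[[0,-14,102],0,255]]'; python3 - <<'E'
from h import *
to((62,-48.5,158),(52,-48.5,158))
f,w,c=grab("scene"); cv2.imwrite("pics/s1.png",cv2.resize(f[180:330,150:330],None,fx=4,fy=4))
E
```

```text
time: 2.9
eef_pos: [0.586, 0.2182, 0.1608]
tcp_rot: [0.999, 0.051, 0.001, -0.0]
contact_force: [0.7, -0.4, -0.8]
opening: 0.001
finger_force: 0.0
t 2.9 board [ 70.9 -50.  160.8] yaw 5.85 F [ 0.74 -0.37 -0.85] open 0.0 q6 1.66
(62, -48.5, 158) [-8.9 -1.5  2.8] turn None
(52, -48.5, 158) [-18.9  -1.5   2.7] turn None
```

View pics/s1.png

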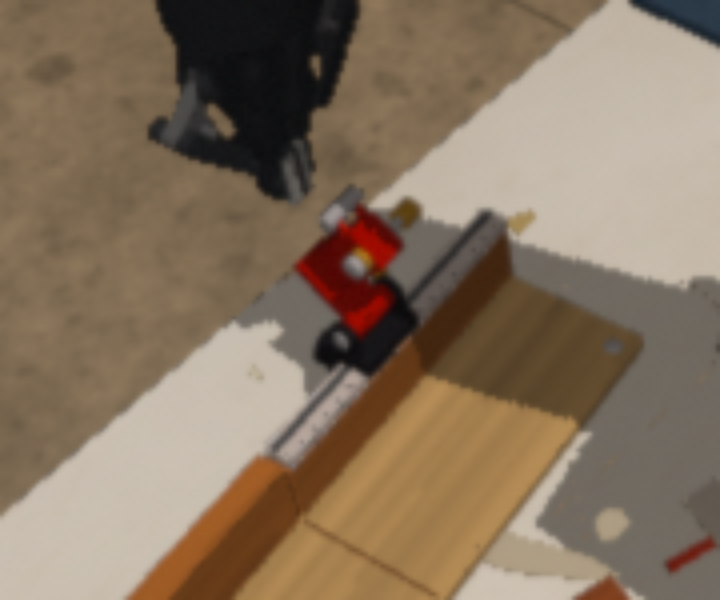

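The tip hangs right behind the bar (tip at (290,190), bar at (343,208)). Next I compute the arc waypoints for the fingertip's leading edge.

```bash
python3 -m crank '[[[-3,-1,2],0,255],[[-6,-1,2],0,255],[[-9,-1,2],0,255],[[-12,-1,2],0,255],[[-14,-1,2],0,255],[[-16,-1,2],0,255],[[-18,-1,2],0,255],[[-18,-1,2],0,255]]'; python3 - <<'E'
from h import *
print(get_state()["contact_force"].round(2), w2b(get_state()["eef_pos"]).round(1))
for q in np.arange(0,1.61,.1):
    a=2.4-q; x=34-56*np.cos(a)-58*np.sin(a); z=86+56*np.sin(a)-58*np.cos(a)
    ox=np.interp(q,[0,.5,.8,1.1,1.6],[5,5,4,-3,-9]); oz=np.interp(q,[0,.5,.8,1.1],[-8,-3,3,5])
    print(q.round(1),"bar",x.round(1),z.round(1),"tcp",(x+ox+11).round(1),(z+oz).round(1))
E
```

```text
time: 3.75
eef_pos: [0.5678, 0.2175, 0.1575]
tcp_rot: [0.999, 0.051, 0.001, -0.0]
contact_force: [3.3, 1.0, -1.0]
opening: -0.0
finger_force: 1.4
[ 3.32  0.96 -1.  ] [ 52.7 -48.9 157.5]
0.0 bar 36.1 166.6 tcp 52.1 158.6
0.1 bar 28.1 166.4 tcp 44.1 159.4
0.2 bar 20.1 165.4 tcp 36.1 159.4
0.3 bar 12.2 163.6 tcp 28.2 158.6
0.4 bar 4.6 161.1 tcp 20.6 157.1
0.5 bar -2.8 157.7 tcp 13.2 154.7
0.6 bar -9.8 153.7 tcp 5.9 152.7
0.7 bar -16.3 149.0 tcp -1.0 150.0
0.8 bar -22.3 143.7 tcp -7.3 146.7
0.9 bar -27.8 137.8 tcp -15.1 141.4
1.0 bar -32.7 131.3 tcp -22.3 135.7
1.1 bar -36.9 124.4 tcp -28.9 129.4
1.2 bar -40.4 117.2 tcp -33.6 122.2
1.3 bar -43.1 109.6 tcp -37.5 114.6
1.4 bar -45.1 101.8 tcp -40.7 106.8
1.5 bar -46.2 93.8 tcp -43.0 98.8
1.6 bar -46.6 85.8 tcp -44.6 90.8
```

```bash
python3 -m crank '[[[-4,0,-1],0,255],[[-8,0,-1],0,255],[[-12,0,-1],0,255],[[-16,0,-1],0,255],[[-20,0,0],0,255],[[-24,0,0],0,255],[[-28,0,1],0,255],[[-31.5,0,1.5],0,255],[[-35,0,2.5],0,255],[[-39,0,4],0,255]]'; python3 -c "
from h import *
to((6,-48.5,152.7),(-7,-48.5,146.7))"
```

```text
time: 4.75
eef_pos: [0.5285, 0.2134, 0.1532]
tcp_rot: [0.999, 0.051, 0.001, -0.0]
contact_force: [6.2, 0.3, -4.8]
opening: 0.004
finger_force: 2.9
t 4.75 board [ 13.2 -48.9 153.2] yaw 5.86 F [ 6.23  0.32 -4.79] open 0.0 q6 1.67
(6, -48.5, 152.7) [-7.2 -0.4  0.5] turn None
(-7, -48.5, 146.7) [-20.2  -0.4   6.5] turn None
```

```bash
python3 -m crank '[[[-4,0,0.5],0,255],[[-7,0,1.5],0,255],[[-11,0,2.5],0,255],[[-14,0,4],0,255],[[-17,0,5.5],0,255],[[-20.5,0,7.5],0,255]]'; python3 -c "
from h import *
to((-15,-48.5,141.4))"
```

```text
time: 5.35
eef_pos: [0.5077, 0.2114, 0.146]
tcp_rot: [0.999, 0.051, -0.0, -0.0]
contact_force: [2.0, 0.8, 0.5]
opening: -0.001
finger_force: 1.0
t 5.35 board [ -7.7 -48.8 146. ] yaw 5.86 F [2.03 0.82 0.55] open -0.0 q6 1.68
(-15, -48.5, 141.4) [-7.3 -0.3  4.6] turn None
```

```bash
python3 -m crank '[[[-2,0,1.5],0,255],[[-4,0,2.5],0,255],[[-6,0,4],0,255],[[-8,0,5.2],0,255]]'; python3 -c "
from h import *
to((-22.3,-48.5,135.7))"
```

```text
time: 5.75
eef_pos: [0.4996, 0.2104, 0.1404]
tcp_rot: [0.999, 0.051, -0.0, 0.0]
contact_force: [1.5, -0.3, -0.1]
opening: -0.001
finger_force: 0.7
t 5.75 board [-15.8 -48.9 140.4] yaw 5.87 F [ 1.53 -0.32 -0.07] open -0.0 q6 1.68
(-22.3, -48.5, 135.7) [-6.5 -0.4  4.7] turn None
```

```bash
python3 -m crank '[[[-2,0,1.4],0,255],[[-4,0,3],0,255],[[-5.5,0,4.3],0,255],[[-7,0,5.7],0,255]]'; python3 -c "
from h import *
to((-29,-48.5,129.4))
f,w,c=grab('scene'); cv2.imwrite('pics/s2.png',cv2.resize(f[180:330,150:330],None,fx=4,fy=4))"
```

```text
time: 6.15
eef_pos: [0.4926, 0.2097, 0.1346]
tcp_rot: [0.999, 0.051, -0.0, 0.0]
contact_force: [1.1, -0.1, 0.9]
opening: -0.004
finger_force: 0.3
t 6.15 board [-22.9 -48.9 134.6] yaw 5.87 F [ 1.09 -0.14  0.89] open -0.0 q6 1.68
(-29, -48.5, 129.4) [-6.1 -0.4  5.2] turn None
```

View pics/s2.png

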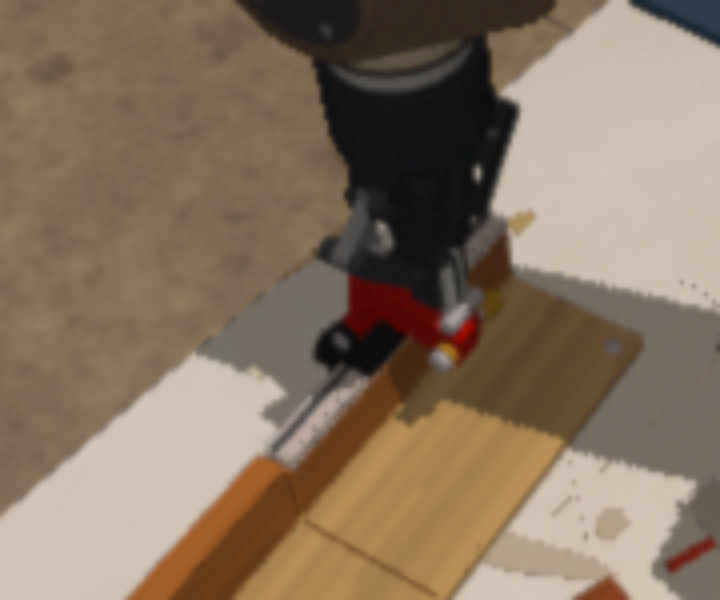

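The stop is about 1 rad over, and the fingertip still touches the bar at (460,318). It has not snapped yet, so I keep easing it on.

```bash
python3 -m crank '[[[-2,0,1.5],0,255],[[-4,0,3],0,255],[[-5.5,0,4.7],0,255],[[-6.6,0,6.3],0,255]]'; python3 -c "
from h import *
to((-33.6,-48.5,122.2))"
```

```text
time: 6.6
eef_pos: [0.4861, 0.2091, 0.1283]
tcp_rot: [0.999, 0.051, -0.0, 0.0]
contact_force: [0.3, -0.3, 0.4]
opening: 0.003
finger_force: 0.1
t 6.6 board [-29.4 -48.9 128.3] yaw 5.86 F [ 0.26 -0.26  0.35] open 0.0 q6 1.68
(-33.6, -48.5, 122.2) [-4.2 -0.4  6.1] turn None
```

```bash
python3 -m crank '[[[-1.5,0,1.8],0,255],[[-2.7,0,3.6],0,255],[[-3.8,0,5.4],0,255],[[-4.7,0,7.2],0,255]]'; python3 - <<'E'
from h import *
to((-37.5,-48.5,114.6))
f,w,c=grab("scene"); m=(f[...,2]>110)&(f[...,1]<50)&(f[...,0]<60); m[:225]=0;m[300:]=0;m[:,:210]=0;m[:,290:]=0
P=np.array([w2b(p) for p in w[m]]); print(len(P),np.nanpercentile(P,[3,50,97],axis=0).round())
E
```

```text
time: 7.0
eef_pos: [0.4816, 0.2086, 0.1212]
tcp_rot: [0.999, 0.051, -0.0, 0.0]
contact_force: [0.0, 0.9, 0.7]
opening: 0.003
finger_force: 0.0
t 7.0 board [-33.9 -48.9 121.2] yaw 5.87 F [0.05 0.95 0.68] open 0.0 q6 1.68
(-37.5, -48.5, 114.6) [-3.6 -0.4  6.6] turn None
80 [[-31. -60.  51.]
 [-25. -49.  62.]
 [-20. -42.  76.]]
```

It appears to be falling. I lift straight up, then check.

```bash
python3 -m crank '[[[0,0,-5],0,255],[[0,0,-20],0,255],[[0,0,-50],0,255],[[0,0,-90],0,255],[[0,0,-130],0,255],[[0,0,-140],0,255]]'; python3 - <<'E'
from h import *
f,w,c=grab("scene"); m=(f[...,2]>110)&(f[...,1]<50)&(f[...,0]<60); m[:225]=0;m[300:]=0;m[:,:210]=0;m[:,290:]=0
P=np.array([w2b(p) for p in w[m]]); print(len(P),np.nanpercentile(P,[3,50,97],axis=0).round())
cv2.imwrite('pics/s3.png',cv2.resize(f[180:330,150:330],None,fx=4,fy=4)); np.save("/tmp/s3.npy",w)
to((418,-107.3,100),(418,-107.3,11),world=True,yaw=91.3)
E
```

```text
time: 7.65
eef_pos: [0.4845, 0.2093, 0.2692]
tcp_rot: [0.999, 0.051, 0.006, -0.001]
contact_force: [0.8, 0.3, 1.2]
opening: 0.001
finger_force: 0.0
245 [[-12. -62.  86.]
 [ 13. -49.  92.]
 [ 35. -39.  95.]]
t 7.7 board [-31.1 -48.5 268.5] yaw 5.87 F [0.46 0.25 0.37] open -0.0 q6 1.68
(418, -107.3, 100) [-100.2  308.3  167. ] turn -85.4
(418, -107.3, 11) [-101.2  308.4  256. ] turn -85.4
```

View pics/s3.png

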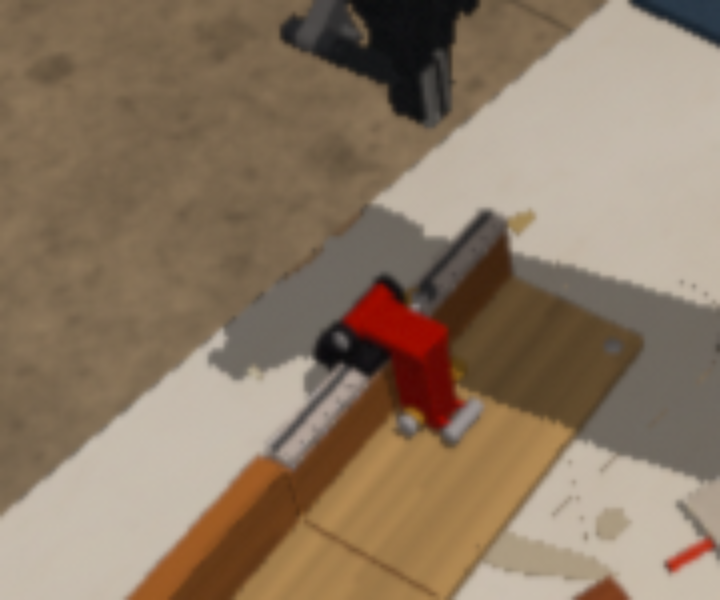

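The stop is down in front of the fence, with its foot at (430,390), the button at (407,425) facing left and the carriage unmoved. Now for the block.

```bash
python3 -m crank '[[[-10,30,0],-8.5,75],[[-21,65,0],-17,75],[[-32,100,10],-25.5,75],[[-43,135,20],-34,75],[[-54,170,40],-42.5,75],[[-66,205,60],-51,75],[[-78,240,85],-59.5,75],[[-90,275,110],-68,75],[[-101,308,140],-76.5,75],[[-101,308,160],-85.4,75]]' 40; python3 - <<'E'
from h import *
to((418,-107.3,60),(418,-107.3,2),world=True,yaw=91.3)
E
```

```text
time: 8.7
eef_pos: [0.4112, -0.1104, 0.0995]
tcp_rot: [0.725, 0.689, -0.001, -0.001]
contact_force: [1.0, 0.7, -0.7]
opening: 0.702
finger_force: 0.0
t 8.7 board [-136.7 -358.9   99.5] yaw 87.05 F [ 0.99  0.67 -0.74] open 0.7 q6 -0.45
(418, -107.3, 60) [ 3.4  6.7 39.5] turn -4.3
(418, -107.3, 2) [ 3.5  6.8 97.5] turn -4.3
```

```bash
python3 -m crank '[[[0,0,0],0,75],[[0,0,10],0,75],[[0,0,30],0,75],[[0,0,40],0,75],[[0,0,40],0,75]]'; python3 - <<'E'
from h import *
to((418,-107.3,2),world=True,yaw=91.3)
E
```

```text
time: 9.2
eef_pos: [0.4122, -0.107, 0.0606]
tcp_rot: [0.726, 0.688, -0.0, -0.001]
contact_force: [-0.2, -0.1, -0.0]
opening: 0.705
finger_force: 0.0
t 9.2 board [-135.4 -355.7   60.6] yaw 86.94 F [-0.22 -0.1  -0.03] open 0.71 q6 -0.44
(418, -107.3, 2) [-0.   5.9 58.6] turn -4.4
```

```bash
python3 -m crank '[[[0,6,10],-4.4,75],[[0,6,30],-4.4,75],[[0,6,48],-4.4,75],[[0,6,57],-4.4,75],[[0,6,58],-4.4,75],[[0,6,58],-4.4,110],[[0,6,58],-4.4,150],[[0,6,58],-4.4,255],[[0,6,58],-4.4,255],[[0,6,58],-4.4,255]]' 40; python3 - <<'E'
from h import *
to(yaw=95.9)
E
```

```text
time: 10.2
eef_pos: [0.4199, -0.1089, 0.0046]
tcp_rot: [0.699, 0.715, 0.0, 0.001]
contact_force: [-0.5, 1.3, 5.2]
opening: 0.435
finger_force: 42.6
t 10.2 board [-128.  -358.4    4.6] yaw 91.34 F [-0.54  1.3   5.22] open 0.44 q6 -0.51
```

```bash
python3 -m crank '[[[0,0,-8],0,255],[[0,0,-30],0,255],[[0,0,-65],0,255],[[0,0,-90],0,255],[[0,0,-95],0,255]]'; python3 - <<'E'
from h import *
to((-42,62,100),(-42,62,20),yaw=95.9)
E
```

```text
time: 10.7
eef_pos: [0.4206, -0.1093, 0.1016]
tcp_rot: [0.699, 0.715, 0.001, 0.003]
contact_force: [0.1, -0.2, -1.2]
opening: 0.433
finger_force: 41.9
t 10.7 board [-127.3 -358.8  101.6] yaw 91.34 F [ 0.07 -0.17 -1.23] open 0.43 q6 -0.51
(-42, 62, 100) [426.3  51.6   0.5] turn -4.6
(-42, 62, 20) [426.5  51.2  80.5] turn -4.6
```

```bash
python3 -m crank '[[[30,3,0],0,255],[[75,9,0],-1,255],[[122,15,0],-2,255],[[170,21,0],-3,255],[[218,27,0],-4,255],[[266,33,0],-4.6,255],[[314,39,0],-4.6,255],[[362,45,0],-4.6,255],[[405,49,0],-4.6,255],[[426,51,0],-4.6,255]]'; python3 -m crank '[[[0,0,0],0,255],[[0,0,0],0,255]]'; python3 - <<'E'
from h import *
to((-42,62,30),(-42,62,16.5),yaw=95.9)
f,w,c=grab("top"); cv2.imwrite('pics/t4.png',cv2.resize(f[130:280,180:400],None,fx=3.6,fy=3.6))
E
```

```text
time: 11.7
eef_pos: [0.4586, 0.3214, 0.0967]
tcp_rot: [0.669, 0.744, -0.001, -0.001]
contact_force: [-0.3, 0.1, -1.3]
opening: 0.438
finger_force: 41.8
time: 11.9
eef_pos: [0.4586, 0.3182, 0.0967]
tcp_rot: [0.669, 0.743, -0.002, -0.0]
contact_force: [-0.8, -0.2, -1.8]
opening: 0.436
finger_force: 41.8
t 11.9 board [-45.5  62.5  96.7] yaw 96.0 F [-0.79 -0.24 -1.8 ] open 0.44 q6 0.32
(-42, 62, 30) [-0.4  3.7 66.7] turn 0.1
(-42, 62, 16.5) [-0.4  3.8 80.2] turn 0.1
```

View pics/t4.png

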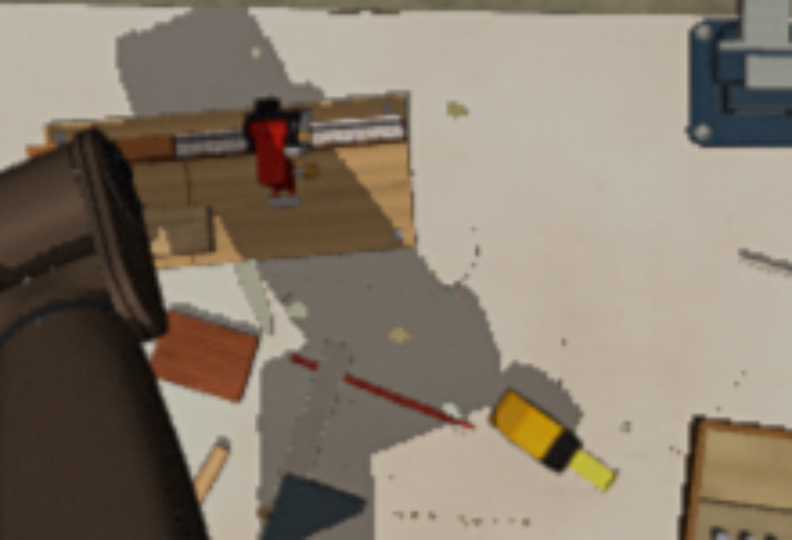

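The block is level in the hand over the board, its right end at (210,230) and parallel to the fence. I lower it.

```bash
python3 -m crank '[[[0,3,25],0,255],[[0,3,50],0,255],[[0,3,65],0,255],[[0,3,72],0,255],[[0,3,76],0,255],[[0,3,78],0,255],[[0,3,79],0,255],[[0,3,80],0,255],[[0,3,80],0,255]]'; python3 - <<'E'
from h import *
to((-42,62,16.5),yaw=95.9)
E
```

```text
time: 12.85
eef_pos: [0.4631, 0.3192, 0.019]
tcp_rot: [0.669, 0.743, 0.0, 0.0]
contact_force: [-0.4, 0.6, -0.6]
opening: 0.435
finger_force: 41.9
t 12.85 board [-40.9  63.1  19. ] yaw 95.95 F [-0.4   0.65 -0.6 ] open 0.44 q6 0.32
(-42, 62, 16.5) [-1.1 -1.1  2.5] turn 0.1
```

```bash
python3 -m crank '[[[0,0,1],0,255],[[0,0,2],0,255],[[0,0,2.5],0,255],[[0,0,2.5],0,255]]'; python3 - <<'E'
from h import *
to()
E
```

```text
time: 13.25
eef_pos: [0.463, 0.3192, 0.0167]
tcp_rot: [0.669, 0.743, 0.0, 0.0]
contact_force: [-2.4, 0.0, 3.9]
opening: 0.434
finger_force: 42.5
t 13.25 board [-41.   63.   16.7] yaw 95.95 F [-2.37  0.01  3.93] open 0.43 q6 0.32
```

```bash
python3 -m crank '[[[0,0,0],0,100],[[0,0,0],0,85],[[0,0,0],0,80],[[0,0,-15],0,80],[[0,0,-40],0,80],[[0,0,-70],0,120],[[0,0,-80],0,255],[[0,0,-80],0,255],[[0,0,-80],0,255]]' 40; python3 - <<'E'
from h import *
f,w,c=grab("scene"); m=np.zeros(w.shape[:2],bool); m[230:390,165:300]=1; m&=(w[...,2]>.036)&(w[...,2]<.048)
P=w[m]; B=np.array([w2b(p) for p in P]); k=(B[:,0]<10)&(B[:,0]>-75)&(abs(B[:,1]-62)<80); B=B[k]
r=cv2.minAreaRect(B[:,:2].astype(np.float32)); print(len(B),r,np.median(B[:,2]))
to((-85,62,80),(-85,62,20),yaw=95.9)
E
```

```text
time: 14.15
eef_pos: [0.4623, 0.3188, 0.0954]
tcp_rot: [0.67, 0.743, -0.0, -0.0]
contact_force: [-0.4, -1.4, -0.4]
opening: 0.019
finger_force: 0.0
1189 ((-43.33521270751953, 64.40987396240234), (131.32711791992188, 39.034847259521484), 89.06867218017578) 42.444383152857476
t 14.2 board [-42.3  62.5  94.5] yaw 95.94 F [ 0.93 -0.18 -0.56] open 0.0 q6 0.32
(-85, 62, 80) [ -0.5 -42.6  14.6] turn 0.0
(-85, 62, 20) [ -0.4 -42.5  74.6] turn 0.0
```

```bash
python3 -m crank '[[[1,-20,0],0,255],[[2,-46,0],0,255],[[2,-47,15],0,255],[[2,-47,40],0,255],[[2,-47,60],0,255],[[2,-47,70],0,255],[[2,-47,72],0,255],[[2,-47,72],0,255]]' 40; python3 - <<'E'
from h import *
to((-77,64,22),(-45,64,22),(-31,64,22),yaw=95.9)
E
```

```text
time: 15.0
eef_pos: [0.4156, 0.316, 0.0235]
tcp_rot: [0.67, 0.743, -0.001, -0.0]
contact_force: [-0.1, -0.2, 0.7]
opening: 0.001
finger_force: 0.0
t 15.0 board [-88.5  64.7  23.5] yaw 95.93 F [-0.13 -0.22  0.73] open 0.0 q6 0.35
(-77, 64, 22) [-0.7 11.5  1.4] turn 0.0
(-45, 64, 22) [-0.7 43.5  1.4] turn 0.0
(-31, 64, 22) [-0.7 57.5  1.4] turn 0.0
```

```bash
python3 -m crank '[[[0,5,1],0,255],[[0,10,1],0,255],[[0,15,1],0,255],[[0,20,1],0,255],[[0,25,1],0,255],[[0,30,1],0,255],[[0,35,1],0,255],[[0,40,1],0,255],[[0,43,1],0,255],[[0,43,1],0,255]]'; python3 - <<'E'
from h import *
to((-31,64,22),yaw=95.9)
E
```

```text
time: 16.0
eef_pos: [0.4593, 0.3206, 0.0229]
tcp_rot: [0.67, 0.743, 0.0, 0.0]
contact_force: [0.8, 0.4, 0.6]
opening: 0.005
finger_force: 0.0
t 16.0 board [-44.6  64.8  22.9] yaw 95.93 F [0.79 0.36 0.59] open 0.0 q6 0.32
(-31, 64, 22) [-0.9 13.6  1. ] turn 0.0
```

```bash
python3 -m crank '[[[0,3,0],0,255],[[0,6,0],0,255],[[0,9,0],0,255],[[0,11,0],0,255],[[0,12,0],0,255]]'; python3 -m crank '[[[0,1,0],0,255],[[0,2,0],0,255],[[0,2,0],0,255]]';  python3 - <<'E'
from h import *
to()
f,w,c=grab("scene"); m=np.zeros(w.shape[:2],bool); m[230:390,165:300]=1; m&=(w[...,2]>.036)&(w[...,2]<.048)
B=np.array([w2b(p) for p in w[m]]); k=(B[:,0]<22)&(B[:,0]>-75)&(abs(B[:,1]-62)<80); B=B[k]
r=cv2.minAreaRect(B[:,:2].astype(np.float32)); print(len(B),r)
E
```

```text
time: 16.5
eef_pos: [0.4708, 0.3218, 0.0229]
tcp_rot: [0.67, 0.743, 0.0, 0.0]
contact_force: [-0.2, -0.2, -0.6]
opening: 0.002
finger_force: 0.3
time: 16.8
eef_pos: [0.4727, 0.322, 0.023]
tcp_rot: [0.67, 0.743, 0.0, 0.0]
contact_force: [0.6, 0.5, -0.4]
opening: 0.003
finger_force: 0.2
t 16.8 board [-31.1  64.9  23. ] yaw 95.94 F [ 0.61  0.49 -0.35] open 0.0 q6 0.32
746 ((-8.564007759094238, 74.95177459716797), (144.59127807617188, 63.41676712036133), 64.54193115234375)
```

```bash
python3 -m crank '[[[0,1,0],0,255],[[0,2,0],0,255],[[0,3,0],0,255],[[0,3,0],0,255]]'; python3 -c "
from h import *
to()"
```

```text
time: 17.25
eef_pos: [0.4752, 0.3223, 0.0229]
tcp_rot: [0.67, 0.743, -0.0, -0.0]
contact_force: [-2.1, 0.3, 0.3]
opening: -0.006
finger_force: 1.0
t 17.25 board [-28.6  64.9  22.9] yaw 95.94 F [-2.06  0.32  0.27] open -0.01 q6 0.32
```

```bash
python3 -m crank '[[[0,1,0],0,255],[[0,1.5,0],0,255],[[0,1.5,0],0,255]]'; python3 -c "
from h import *
to()"
```

```text
time: 17.55
eef_pos: [0.4752, 0.3223, 0.0228]
tcp_rot: [0.67, 0.743, -0.002, -0.001]
contact_force: [-6.8, -0.3, 5.2]
opening: -0.001
finger_force: 3.4
t 17.55 board [-28.6  64.9  22.8] yaw 95.94 F [-6.76 -0.31  5.21] open -0.0 q6 0.31
```

The block is seated on the fence (−6.8 N, no further motion). I back off and go round to its left end.

```bash
python3 -m crank '[[[0,-6,0],0,255],[[0,-15,-5],0,255],[[0,-15,-40],0,255],[[10,-12,-65],0,255],[[50,10,-65],0,255],[[90,33,-65],0,255],[[95,33,-65],0,255],[[95,33,-65],0,255]]'; python3 - <<'E'
from h import *
to((5,158,24),(5,140,24),yaw=95.9)
f,w,c=grab("scene"); m=np.zeros(w.shape[:2],bool); m[230:390,165:300]=1; m&=(w[...,2]>.036)&(w[...,2]<.048)
B=np.array([w2b(p) for p in w[m]]); k=(B[:,0]<20.5)&(B[:,0]>-75)&(B[:,1]>-15)&(B[:,1]<150); B=B[k]
r=cv2.minAreaRect(B[:,:2].astype(np.float32)); print(len(B),r)
cv2.imwrite('pics/s5.png',cv2.resize(f[200:390,150:330],None,fx=3,fy=3))
E
```

```text
time: 18.35
eef_pos: [0.4997, 0.4213, 0.0879]
tcp_rot: [0.669, 0.743, 0.0, 0.0]
contact_force: [0.9, 0.0, -0.8]
opening: 0.001
finger_force: 0.0
t 18.35 board [  6.  160.8  87.9] yaw 96.04 F [ 0.91  0.05 -0.77] open 0.0 q6 0.44
(5, 158, 24) [-2.8 -1.  63.9] turn 0.1
(5, 140, 24) [-20.8  -1.1  63.9] turn 0.1
1158 ((1.329427719116211, 69.5094985961914), (38.21565628051758, 153.8350830078125), 0.09051170945167542)
```

View pics/s5.png

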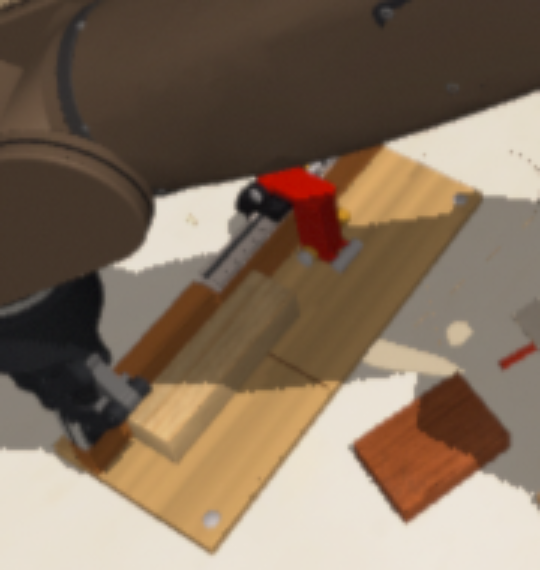

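The block lies flush along the fence (150–290, 290–450), with a gap to the button at (308,258). I lower the fingers at its left end and push it along.

```bash
python3 -m crank '[[[-2,-1,20],0,255],[[-2,-1,45],0,255],[[-2,-1,60],0,255],[[-2,-1,65],0,255],[[-2,-1,65],0,255],[[-6,-1,65],0,255],[[-10,-1,65],0,255],[[-14,-1,65],0,255],[[-18,-1,65],0,255],[[-20,-1,65],0,255]]'; python3 - <<'E'
from h import *
to((5,120,24),(4.5,109,24),yaw=95.9)
E
```

```text
time: 19.4
eef_pos: [0.5013, 0.4001, 0.0233]
tcp_rot: [0.67, 0.743, 0.0, 0.0]
contact_force: [-0.0, -0.2, 0.5]
opening: -0.003
finger_force: 0.4
t 19.4 board [  5.4 139.6  23.3] yaw 95.92 F [-0.02 -0.21  0.51] open -0.0 q6 0.41
(5, 120, 24) [-19.6  -0.4  -0.8] turn 0.0
(4.5, 109, 24) [-30.6  -0.9  -0.8] turn 0.0
```

```bash
python3 -m crank '[[[-3,0,0],0,255],[[-6,0,0],0,255],[[-9,0,0],0,255],[[-12,0,0],0,255],[[-14,0,0],0,255],[[-15,0,0],0,255],[[-16,0,0],0,255],[[-16,0,0],0,255]]'; python3 -m crank '[[[-1,0,0],0,255],[[-2,0,0],0,255],[[-2,0,0],0,255]]';python3 -c "
from h import *
to()"
```

```text
time: 20.2
eef_pos: [0.5027, 0.3843, 0.0229]
tcp_rot: [0.669, 0.743, -0.0, 0.0]
contact_force: [0.7, 1.1, 0.8]
opening: -0.004
finger_force: 0.2
time: 20.5
eef_pos: [0.5029, 0.3823, 0.0228]
tcp_rot: [0.67, 0.743, -0.0, 0.0]
contact_force: [-0.1, -0.3, 1.0]
opening: -0.001
finger_force: 0.2
t 20.5 board [  5.1 121.7  22.8] yaw 95.94 F [-0.05 -0.31  1.04] open -0.0 q6 0.39
```

```bash
python3 -m crank '[[[-0.5,0,0],0,255],[[-1,0,0],0,255],[[-1.5,0,0],0,255],[[-1.5,0,0],0,255]]';python3 -c "
from h import *
to()"
```

```text
time: 20.9
eef_pos: [0.503, 0.3809, 0.0228]
tcp_rot: [0.67, 0.743, -0.0, -0.0]
contact_force: [-0.9, -0.0, -0.5]
opening: 0.005
finger_force: 0.2
t 20.9 board [  5.1 120.3  22.8] yaw 95.94 F [-0.86 -0.01 -0.47] open 0.01 q6 0.38
```

```bash
python3 - <<'E'
from h import *
f,w,c=grab("scene"); m=np.zeros(w.shape[:2],bool); m[230:390,165:300]=1
W=w[m]; C=f[m].astype(int); B=np.array([w2b(p) for p in W])
k=(abs(B[:,2]-42)<4)&(B[:,0]<19)&(B[:,0]>-14)&(B[:,1]>-45)&(B[:,1]<90); print("block top y min",np.percentile(B[k][:,1],[0.3,1,2,5]))
r=(C[:,2]>90)&(C[:,1]<50)&(B[:,0]<20); print("red y",np.percentile(B[r][:,1],[2,50,98]))
cv2.imwrite('pics/s6.png',cv2.resize(f[220:330,190:290],None,fx=6,fy=5.4))
E
```

```text
block top y min [-42.58264996 -41.83244023 -40.69542082 -17.38502002]
red y [-57.72336694 -41.4706112   31.05758506]
```

View pics/s6.png

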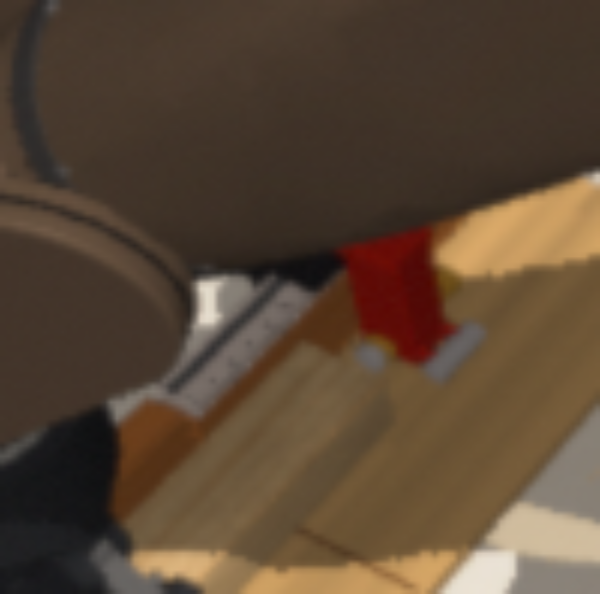

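The block's end is now only a few millimetres from the button at (370,352), so I creep in.

```bash
python3 -m crank '[[[-0.5,0,0],0,255],[[-1,0,0],0,255],[[-1.5,0,0],0,255],[[-1.5,0,0],0,255]]';python3 -c "
from h import *
to()"
```

```text
time: 21.35
eef_pos: [0.5032, 0.3794, 0.0229]
tcp_rot: [0.67, 0.743, -0.0, 0.0]
contact_force: [0.3, 0.3, 1.8]
opening: -0.003
finger_force: 0.0
t 21.35 board [  5.1 118.8  22.9] yaw 95.94 F [0.31 0.29 1.84] open -0.0 q6 0.38
```

```bash
python3 -m crank '[[[-0.5,0,0],0,255],[[-1,0,0],0,255],[[-1.5,0,0],0,255],[[-1.5,0,0],0,255]]';python3 -c "
from h import *
to()"
```

```text
time: 21.75
eef_pos: [0.5034, 0.3779, 0.0229]
tcp_rot: [0.67, 0.743, -0.0, 0.0]
contact_force: [0.7, 0.1, -0.1]
opening: 0.003
finger_force: 0.1
t 21.75 board [  5.2 117.3  22.9] yaw 95.94 F [ 0.75  0.07 -0.13] open 0.0 q6 0.38
```

```bash
python3 -m crank '[[[-0.5,0,0],0,255],[[-1,0,0],0,255],[[-1.5,0,0],0,255],[[-1.5,0,0],0,255]]';python3 -c "
from h import *
to()"
```

```text
time: 22.15
eef_pos: [0.5036, 0.3764, 0.0229]
tcp_rot: [0.67, 0.743, -0.0, 0.0]
contact_force: [0.0, -0.4, -1.1]
opening: -0.001
finger_force: 0.1
t 22.15 board [  5.2 115.8  22.9] yaw 95.94 F [ 0.01 -0.41 -1.07] open -0.0 q6 0.38
```

```bash
python3 -m crank '[[[-0.5,0,0],0,255],[[-1,0,0],0,255],[[-1.5,0,0],0,255],[[-1.5,0,0],0,255]]';python3 -c "
from h import *
to()"
```

```text
time: 22.55
eef_pos: [0.5037, 0.375, 0.0229]
tcp_rot: [0.67, 0.743, -0.0, 0.0]
contact_force: [-0.3, 0.4, 0.0]
opening: 0.002
finger_force: 0.1
t 22.55 board [  5.2 114.3  22.9] yaw 95.94 F [-0.34  0.38  0.04] open 0.0 q6 0.37
```

```bash
python3 -m crank '[[[-0.5,0,0],0,255],[[-1,0,0],0,255],[[-1.5,0,0],0,255],[[-1.5,0,0],0,255]]';python3 -c "
from h import *
to()"
```

```text
time: 22.95
eef_pos: [0.5039, 0.3734, 0.0229]
tcp_rot: [0.67, 0.743, -0.0, 0.0]
contact_force: [0.2, 0.3, -0.1]
opening: -0.001
finger_force: 0.2
t 22.95 board [  5.2 112.8  22.9] yaw 95.94 F [ 0.17  0.3  -0.08] open -0.0 q6 0.37
```

```bash
python3 -m crank '[[[-0.5,0,0],0,255],[[-1,0,0],0,255],[[-1.5,0,0],0,255],[[-1.5,0,0],0,255]]';python3 -c "
from h import *
to()"
```

```text
time: 23.35
eef_pos: [0.504, 0.372, 0.0229]
tcp_rot: [0.67, 0.743, -0.0, 0.0]
contact_force: [-0.5, 0.1, -0.6]
opening: 0.002
finger_force: 0.2
t 23.35 board [  5.2 111.3  22.9] yaw 95.94 F [-0.54  0.05 -0.63] open 0.0 q6 0.37
```

```bash
python3 -m crank '[[[-0.5,0,0],0,255],[[-1,0,0],0,255],[[-1.5,0,0],0,255],[[-1.5,0,0],0,255]]';python3 -c "
from h import *
to()"
```

```text
time: 23.75
eef_pos: [0.5042, 0.3705, 0.0229]
tcp_rot: [0.67, 0.743, -0.0, -0.0]
contact_force: [0.8, 0.6, 1.3]
opening: -0.001
finger_force: 0.3
t 23.75 board [  5.2 109.9  22.9] yaw 95.94 F [0.8  0.61 1.26] open -0.0 q6 0.37
```

```bash
python3 -m crank '[[[-0.5,0,0],0,255],[[-1,0,0],0,255],[[-1,0,0],0,255]]';python3 -c "
from h import *
to()"
```

```text
time: 24.05
eef_pos: [0.5043, 0.3703, 0.0232]
tcp_rot: [0.67, 0.743, 0.001, -0.0]
contact_force: [0.1, 5.4, 0.2]
opening: 0.002
finger_force: 2.4
t 24.05 board [  5.3 109.7  23.2] yaw 95.92 F [0.07 5.43 0.2 ] open 0.0 q6 0.37
```

Contact: 5.4 N at the end, no further motion, and well below the 12 N creep limit. I back off and re-seat the side against the fence.

```bash
python3 -m crank '[[[2,0,0],0,255],[[10,0,0],0,255],[[15,0,-30],0,255],[[10,-10,-65],0,255],[[-30,-35,-65],0,255],[[-74,-50,-65],0,255],[[-76,-52,-50],0,255],[[-76,-52,-20],0,255],[[-76,-52,0],0,255],[[-76,-52,0],0,255]]'; python3 - <<'E'
from h import *
to((-30,34,23),yaw=95.9)
E
```

```text
time: 25.05
eef_pos: [0.4578, 0.2876, 0.0194]
tcp_rot: [0.67, 0.743, -0.003, -0.002]
contact_force: [-0.0, 0.4, -0.3]
opening: -0.001
finger_force: 0.0
t 25.05 board [-49.5  32.1  19.4] yaw 95.94 F [-0.03  0.35 -0.28] open -0.0 q6 0.27
(-30, 34, 23) [ 1.8 19.5 -3.7] turn 0.0
```

```bash
python3 -m crank '[[[1,4,0],0,255],[[1,9,0],0,255],[[1,13,0],0,255],[[1,16,0],0,255],[[1,18,0],0,255],[[1,18,0],0,255]]'; python3 -c "
from h import *
to()"
```

```text
time: 25.65
eef_pos: [0.4783, 0.2915, 0.0232]
tcp_rot: [0.67, 0.743, 0.0, -0.0]
contact_force: [-1.6, -0.9, 1.1]
opening: 0.001
finger_force: 0.3
t 25.65 board [-28.6  33.9  23.2] yaw 95.94 F [-1.65 -0.9   1.08] open 0.0 q6 0.26
```

```bash
python3 -m crank '[[[0,1,0],0,255],[[0,1,0],0,255]]'; python3 -m crank '[[[0,-3,0],0,255],[[0,-12,0],0,255],[[0,-25,-20],0,255],[[0,-50,-60],0,255],[[-30,-80,-100],0,255],[[-70,-80,-130],0,255],[[-118,-80,-150],0,255],[[-166,-80,-150],0,255],[[-200,-80,-150],0,255],[[-200,-80,-150],0,255]]'; python3 - <<'E'
from h import *
to()
f,w,c=grab("scene"); m=np.zeros(w.shape[:2],bool); m[230:390,165:300]=1
W=w[m]; C=f[m].astype(int); B=np.array([w2b(p) for p in W])
k=(abs(B[:,2]-42)<5)&(B[:,0]<20)&(B[:,0]>-30)&(B[:,1]>-27)&(B[:,1]<150); print(cv2.minAreaRect(B[k][:,:2].astype(np.float32)))
r=(C[:,2]>90)&(C[:,1]<50)&(B[:,0]<20)&(B[:,1]<0); print("red y",np.percentile(B[r][:,1],[2,50,98]))
cv2.imwrite('pics/s7.png',cv2.resize(f[215:385,160:320],None,fx=4,fy=3.5))
E
```

```text
time: 25.85
eef_pos: [0.4784, 0.2915, 0.0228]
tcp_rot: [0.67, 0.743, -0.001, -0.001]
contact_force: [-4.1, 0.6, 3.1]
opening: -0.002
finger_force: 1.9
time: 26.85
eef_pos: [0.4208, 0.0806, 0.1735]
tcp_rot: [0.672, 0.741, 0.0, 0.002]
contact_force: [-1.2, 0.9, 0.5]
opening: -0.003
finger_force: 0.0
t 26.85 board [-107.5 -169.9  173.5] yaw 95.59 F [-1.2   0.85  0.54] open -0.0 q6 -0.14
((1.0583457946777344, 61.08116149902344), (37.804439544677734, 175.87213134765625), 0.028359699994325638)
red y [-61.07528864 -48.69877837 -38.67011756]
```

View pics/s7.png

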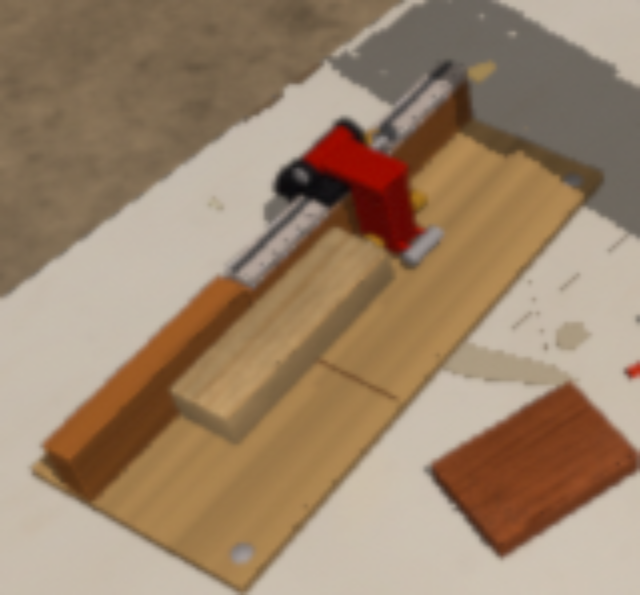

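The block is flush on the fence and up at the button, the foot is still at y −49, and the offcut is untouched. I give the end one last light touch to make sure it is still against the screw after the re-seating.

```bash
python3 -m crank '[[[40,10,0],0,255],[[85,25,0],0,255],[[130,42,0],0,255],[[175,60,0],0,255],[[220,78,0],0,255],[[265,96,10],0,255],[[298,111,40],0,255],[[298,111,70],0,255],[[298,111,80],0,255],[[298,111,80],0,255]]'; python3 -c "
from h import *
to((5,125,23),(5,112,23),yaw=95.9)"
```

```text
time: 27.9
eef_pos: [0.4973, 0.392, 0.09]
tcp_rot: [0.669, 0.743, -0.003, -0.001]
contact_force: [0.4, 0.4, -0.4]
opening: 0.0
finger_force: 0.0
t 27.9 board [  0.6 131.9  90. ] yaw 96.01 F [ 0.45  0.4  -0.4 ] open 0.0 q6 0.4
(5, 125, 23) [-6.8  4.7 67. ] turn 0.1
(5, 112, 23) [-19.8   4.7  67.1] turn 0.1
```

```bash
python3 -m crank '[[[-5,4,20],0,255],[[-6,4.5,45],0,255],[[-6,4.5,60],0,255],[[-6,4.5,66],0,255],[[-6,4.5,66],0,255],[[-9,4.5,66],0,255],[[-12,4.5,66],0,255],[[-15,4.5,66],0,255],[[-17,4.5,66],0,255],[[-17,4.5,66],0,255]]'; python3 -c "
from h import *
to((5,110.5,23),yaw=95.9)"
```

```text
time: 28.9
eef_pos: [0.5064, 0.3755, 0.0272]
tcp_rot: [0.67, 0.743, 0.0, 0.0]
contact_force: [-0.1, -0.6, -0.2]
opening: -0.003
finger_force: 0.0
t 28.9 board [  7.9 114.6  27.2] yaw 95.92 F [-0.14 -0.63 -0.21] open -0.0 q6 0.37
(5, 110.5, 23) [-4.1 -2.9  4.2] turn 0.0
```

```bash
python3 -m crank '[[[0,-3,3],0,255],[[-2,-3,4],0,255],[[-3.5,-3,4],0,255],[[-4,-3,4],0,255],[[-4,-3,4],0,255]]'; python3 -c "
from h import *
to()"
```

```text
time: 29.4
eef_pos: [0.5036, 0.3714, 0.0229]
tcp_rot: [0.67, 0.743, 0.0, 0.0]
contact_force: [-0.7, 0.8, -0.4]
opening: 0.0
finger_force: 0.0
t 29.4 board [  4.8 110.8  22.9] yaw 95.93 F [-0.68  0.78 -0.41] open 0.0 q6 0.37
```

```bash
python3 -m crank '[[[-0.5,0,0],0,255],[[-1,0,0],0,255],[[-1.5,0,0],0,255],[[-1.5,0,0],0,255]]'; python3 -c "
from h import *
to()"
```

```text
time: 29.8
eef_pos: [0.5038, 0.3705, 0.0231]
tcp_rot: [0.67, 0.743, 0.0, -0.0]
contact_force: [0.1, 1.9, 0.7]
opening: -0.001
finger_force: 1.0
t 29.8 board [  4.8 109.8  23.1] yaw 95.93 F [0.12 1.87 0.65] open -0.0 q6 0.37
```

Contact came at the same place (109.8 mm). I add a final light press, then withdraw.

```bash
python3 -m crank '[[[-0.5,0,0],0,255],[[-0.5,0,0],0,255]]'; python3 -m crank '[[[1,0,0],0,255],[[6,0,0],0,255],[[16,-1,0],0,255],[[22,-2,-30],0,255],[[22,-2,-70],0,255],[[22,-2,-110],0,255],[[22,-40,-130],0,255],[[22,-80,-130],0,255],[[22,-80,-130],0,255],[[22,-80,-130],0,255]]'; python3 - <<'E'
from h import *
to()
f,w,c=grab("top"); cv2.imwrite('pics/t8.png',cv2.resize(f[130:260,170:330],None,fx=4.5,fy=4.5))
E
```

```text
time: 30.0
eef_pos: [0.5038, 0.3703, 0.0232]
tcp_rot: [0.67, 0.743, 0.001, -0.0]
contact_force: [-0.5, 3.9, 0.4]
opening: 0.003
finger_force: 2.4
time: 31.0
eef_pos: [0.4211, 0.3833, 0.1529]
tcp_rot: [0.669, 0.743, -0.0, 0.0]
contact_force: [0.7, -0.3, 0.1]
opening: 0.002
finger_force: 0.0
t 31.0 board [-76.1 131.1 152.9] yaw 96.02 F [ 0.68 -0.31  0.08] open 0.0 q6 0.46
```

View pics/t8.png

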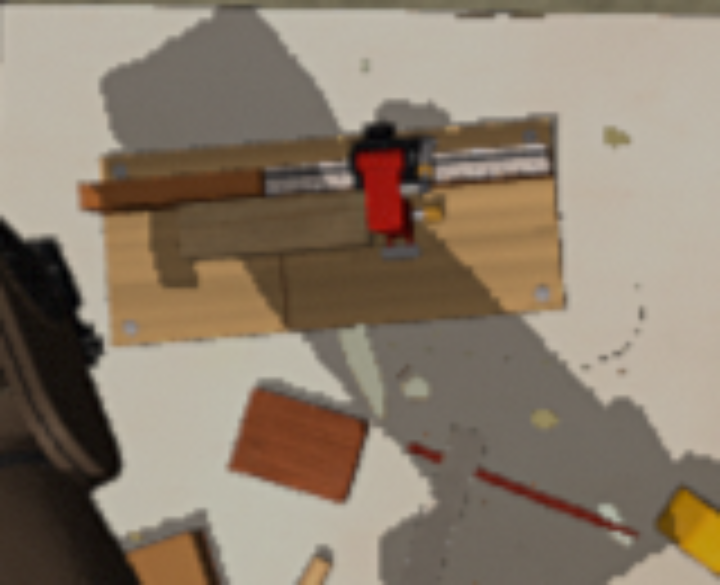

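The block lies flush along the fence (180–370, 195–255), its end up against the stop (375,235). The arm is clear of everything.

```bash
python3 -c "
from plant import ctrl
print(ctrl.sign_off())"
```

```text
the job is handed in; nothing more can be done
None
```

The job is handed in at about 31 s: the flip stop snapped down by itself, the block is flush with the fence and pressed against the stop's screw (at most 5.4 N along the fence), the carriage and offcut show no movement, and the arm never went near the screwdriver after the block was lifted, though I took no final picture of it.

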